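# Open the laundry lock box with its key and hold the latch back

## Robot

A 7-joint arm with a two-finger parallel gripper is mounted at the origin on the work surface. World frame = base frame: x ahead of the robot, y to its left, z up, the work surface at z = 0. Lengths are in m, angles in rad, forces in N, time in s.
With the tool pointing down it reaches from about 0.4 to 0.9 m from the base axis. Payload 5.5 kg.
Tool frame: the origin (TCP) lies at the very end of the fingers, on their centre line; the grasp point (between the pads) lies 19 mm behind it; z points along the fingers, y is the line along which they close (so a half turn about z gives the same grasp; the last joint's range is limited). The gripper opens to 85 mm and grips with 20 to 120 N. Pads are 22 mm wide; open, the fingers measure 114 mm over their backs; the gripper's body (76 mm by 85 mm) begins 54 mm behind the grasp point. The pads swing forward as they close: fully open they stand 13 mm farther back than shut.
Start: joints at [1.364, 0.501, -0.427, 1.55, 0.221, 1.138, -0.21], TCP at [0.294, -0.58, 0.231] pointing down, gripper open.
Joint ranges: [-2.88, 2.88], [-0.31, 2.03], [-1.54, 1.56], [0.2, 2.42], [-1.41, 4.55], [0.19, 2.02], [-2.57, 2.57]. Speed limits (rad/s): [2.57, 2.57, 3.14, 3.14, 3.14, 3.14, 3.14].

## Interface

Orientations are given as a rotation vector (axis times angle).
In Python, from rig import bot gives the robot as it stands.
- The arm moves only by the tool steer_hand, called after "Call:" as name(argument=value, ...) on one line, values as JSON. Schema: {"type":"object","properties":{"increments":{"type":"object","properties":{"dx":{"type":"array","items":{"type":"number"},"minItems":1,"maxItems":20},"dy":{"type":"array","items":{"type":"number"},"minItems":1,"maxItems":20},"dz":{"type":"array","items":{"type":"number"},"minItems":1,"maxItems":20},"wx":{"type":"array","items":{"type":"number"},"minItems":1,"maxItems":20},"wy":{"type":"array","items":{"type":"number"},"minItems":1,"maxItems":20},"wz":{"type":"array","items":{"type":"number"},"minItems":1,"maxItems":20}},"additionalProperties":false,"required":["dx","dy","dz","wx","wy","wz"]},"finger_gap":{"type":"number"},"only":{"type":"string"},"quiet":{"type":"boolean"},"lines":{"type":"string"}},"required":["increments"],"additionalProperties":false}. increments is an object with one list for each field, all of the same length, 1 to 20, a row being the entries at one place: dx, dy, dz (the shift in shares of the most that a row can go, 1 being 50 mm), wx, wy, wz (a rotation vector in fractions of the full range, 1 being pi rad); each row shifts and turns the commanded pose from where the row before left it, along the tool's axes as they then stand; what a row does not reach is not made up. A row lasts 1/10 s, in which the tool goes at most 0.05 m and 0.15 rad, less where a joint would pass 70% of its speed; a pose out of reach is approached as far as the arm can. finger_gap is the opening from 0.0 (shut) to 1.0 (fully open), set as the call begins (left out keeps the last). The fingers move at their own pace and stop on an object; the grip force is fixed at half the most. Time passes only in rows, so rows that do not move let the fingers close. The tool returns the time, the measured TCP pose, the force, the opening and the grip force at its end. only (a regular expression) keeps the lines of the reply that match it, lines (a string "A,B") keeps lines A to B, and quiet returns only ok. A shift or turn number past 1, either way, is cut back to 1. Input that does not fit is refused with a message, and nothing moves.
- bot.get_obs(): the state, without advancing time (a new reading comes with each control period).
- bot.capture(name): name is "scene" or "top"; returns the picture (400x640x3 uint8, red, green, blue); there is no depth.
- bot.get_calibration(name): a dict with "fx", "fy", "cx", "cy" (pixels), "R" (3x3) and "t" (3): a world point X has camera coordinates R X + t. Camera axes: x right, y down, z forward; pixel columns grow to the right and rows downward; lengths in m; the calibration is good to about 2 mm. A picture is of the moment at which its call begins. get_calibration takes no time and is no camera call.
- bot.job_done(): hands the job in; it is judged then, once.
The state is a dict: "time": time; "qpos": joint angles; "qvel": joint speeds; "joint_efforts": joint torques, N m; "tool_pos": TCP position; "orientation": TCP orientation; "contact_force": force on the tool from outside, world axes, zero at the start; "torque": the same for the moment, N m; "grip_width": opening from 0.0 (shut) to 1.0 (fully open); "gripper_force": force on a finger pad.
Only numpy, scipy, OpenCV 4.12 (cv2) and the standard library are available. Lean on these libraries where they do the work, as an engineer would, in place of code of your own. Each camera call takes 0.05 s, during which the arm holds its last target. There are 200 camera calls.

## Task

The dark steel lock box that keeps the laundry capsules away from children is locked. Take the yellow-headed key out of the wooden key block, line its blade up with the keyway of the brass lock, ease it fully home without forcing it (wiggle it a little if it sticks) and then turn it a quarter turn clockwise to its stop. The lock springs back by itself, so finish still gripping the key and holding it fully turned, so that I can lift the lid; leave the other keys, the blue bottle and the tape measure where they are.

Things in the scene. Friction and masses are not known exactly. Their poses are not given: they have to be found in the camera images.
- key_yellow: The key to use, blade down. Yellow plastic head 27 mm wide (x) x 9 mm thick (y), 5 to 39 mm above the origin; steel shoulder 20 x 6 mm, 0 to 6 mm above the origin. Origin: on the axis at the underside of the shoulder, which rests on the lock's face when the key is fully home. z points up, tip to head. About 30 g. Works either way round (half a turn about z).
- key_tip (a point): Tip of the yellow key's flat steel blade, 28 mm below its origin. The blade is 9 mm wide (key x) x 3.2 mm thick (key y), the same on both edges, with a wedge-shaped tip; it hangs free in its slot, so the key lifts straight up out of the block.
- key_red: A key of the same shape with a red head, for something else; in the same key block. Leave it.
- key_blue: A key of the same shape with a blue head, for something else; in the same key block. Leave it.
- key_block: Pale wooden block 60 x 160 x 46 mm (x, y, z), fixed; origin at the centre of its underside. Three slots in its top, in a row along its y at -50, 0 and +50 mm, 34 mm deep. The keys stand in it with their shoulders on its top and their blade width (key x) along the block's y; any key may be in any slot.
- lockbox: Dark grey steel box, 206 mm deep (x) x 240 mm wide (y), deck 95 mm high; fixed. Origin on the counter straight under the lock's axis, 36 mm behind the box's front (-x) side. The brass lock case, 62 x 64 mm, stands 8 mm above the deck at the middle of the front. Behind it (+x) lies the hinged lid, flush with the deck, with a steel grip bar 12 mm high 125 mm behind the lock axis.
- lock_face (a point): Centre of the lock cylinder's face, 104 mm above the counter, where the key's shoulder comes to rest; axes as the box's (x from its front to its back, z up). Cylinder 26 mm in diameter inside a gold ring of 42 mm. While locked, the keyway lies along x: a slot 10.4 mm (x) x 4.2 mm (y), 32 mm deep, its mouth countersunk to 15.4 x 9.2 mm over the top 4 mm.
- keyway_in (a point): Point inside the keyway, 15 mm straight below lock_face. Two gummy sprung wafers cross the keyway, with ramped noses from either side (y) at about 10 and 20 mm depth. Pushed straight, the blade stalls on them below 13 to 22 N; rocked to and fro while pressed (about 0.1 rad about z, 1 mm across the keyway) it passes with 5 to 12 N. They block turning until the key is fully home.
- lock_plug (a joint): Angle of the lock cylinder (rad): 0 locked, grows clockwise seen from above (as does the key's turn), stop at 1.57, where the bolt is clear of the lid. A spring turns it back when let go (0.05 N m at 0, 0.13 N m at the stop). Because of the blade's play in the keyway and give in the grip, a hand must turn about 0.2 rad farther than the cylinder.
- bolt_end (a point): Where the end of the lock's brass bolt (16 mm wide, 5 mm thick) lies when locked, 8.5 mm over the edge of the lid and 38 mm behind the lock axis. The bolt draws back 12 mm, off the lid, as the cylinder is turned through its quarter turn. This point itself does not move.
- bottle: Blue plastic bottle with white cap, 48 mm in diameter, 150 mm tall, standing; origin at the centre of its underside. Leave it.
- tape_measure: Grey tape measure with an orange disc, lying flat, 70 x 62 x 36 mm; origin at the centre of its underside. Leave it.

How it is judged:
By the outcome, as a careful person would: the job done as asked, in the order asked, and still so for the second after the job is handed in, while the arm keeps its last pose, push and grip.
It also fails if it takes over 48 s, if anything falls off the work surface, if the arm or the gripper's body presses on something with over 40 N, if the wrist force passes 120 N, or if a joint passes its speed limit or range.

## Working session

There is one attempt and no reset: what is moved stays moved. The work goes in short steps, Python scripts to look and compute and a tool call to move; the robot and the scene stay as the last step left them, time stands still between calls to the robot, and variables do not carry over. Pictures are saved under pics/ and viewed, at most 10 in all, crops included, and the job is handed in when it is done.

```bash
ls; mkdir -p pics
```

Run:
```python
from rig import bot
import cv2,numpy as np
np.set_printoptions(precision=4,suppress=True)
o=bot.get_obs();print(o)
for n in("scene","top"):
    cv2.imwrite(f"pics/{n}0.png",bot.capture(n)[:,:,::-1]);print(n,bot.get_calibration(n))
```

```text
pics
rig.py
{'time': 0.0, 'qpos': array([ 1.3642,  0.5019, -0.4268,  1.5514,  0.2208,  1.1383, -0.2103]), 'qvel': array([-0.0002,  0.001 ,  0.0007,  0.0001,  0.0008,  0.0002,  0.0013]), 'joint_efforts': array([  0.0001, -56.9516,  -5.8156, -28.0939,   0.0107,   0.012 ,
        -0.    ]), 'tool_pos': array([ 0.2939, -0.579 ,  0.2303]), 'orientation': array([-3.0534, -0.7307,  0.0006]), 'contact_force': array([-0.2362, -0.5918,  0.6204]), 'torque': array([ 0.0531, -0.0063, -0.0391]), 'gripper_force': 0.0, 'grip_width': 1.0009423967995001}
scene {'fx': 505.82810268703787, 'fy': 505.82810268703787, 'cx': 320.5921321074758, 'cy': 194.0204964498499, 'R': array([[-0.3141,  0.9494, -0.0006],
       [ 0.729 ,  0.2408, -0.6407],
       [-0.6081, -0.2017, -0.7678]]), 't': array([ 0.0871, -0.3724,  1.431 ])}
top {'fx': 363.1133491686041, 'fy': 363.1133491686041, 'cx': 316.2389860061546, 'cy': 201.550629631535, 'R': array([[-0.0245, -0.9997, -0.003 ],
       [-0.9843,  0.0246, -0.1747],
       [ 0.1747, -0.0013, -0.9846]]), 't': array([0.0869, 0.5794, 0.8398])}
```

View pics/scene0.png

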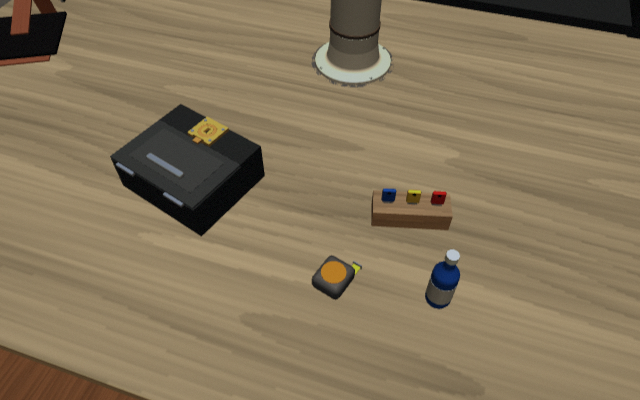

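View pics/top0.png

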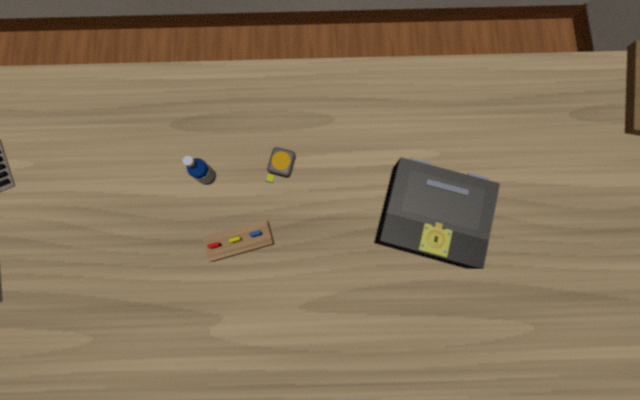

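The scene view shows the yellow key as the middle one in the block (~414,196), the lock at (~207,130), and the tape measure and bottle in front of the block. In the top view the yellow key is at (235,240) and the lock at (435,239). I'll enlarge both views next.

Run:
```python
import cv2,numpy as np
s=cv2.imread("pics/scene0.png");t=cv2.imread("pics/top0.png")
def c(im,u,v,w=50,h=37):
    p=cv2.resize(im[v-h:v+h,u-w:u+w],(400,296),interpolation=cv2.INTER_CUBIC)
    for k in range(0,100,10):
        cv2.putText(p,str(u-w+k),(k*4,8),0,.3,(255,255,255),1);cv2.line(p,(k*4+2,10),(k*4+2,14),(255,255,255),1)
    for k in range(0,74,10):
        cv2.putText(p,str(v-h+k),(0,k*4+4),0,.3,(0,255,0),1)
    return cv2.convertScaleAbs(p,alpha=1.5)
cv2.imwrite("pics/crops.png",np.vstack([np.hstack([c(s,414,205),c(s,207,130)]),np.hstack([c(t,235,240),c(t,435,239)])]))
```

```text
(no output)
```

View pics/crops.png

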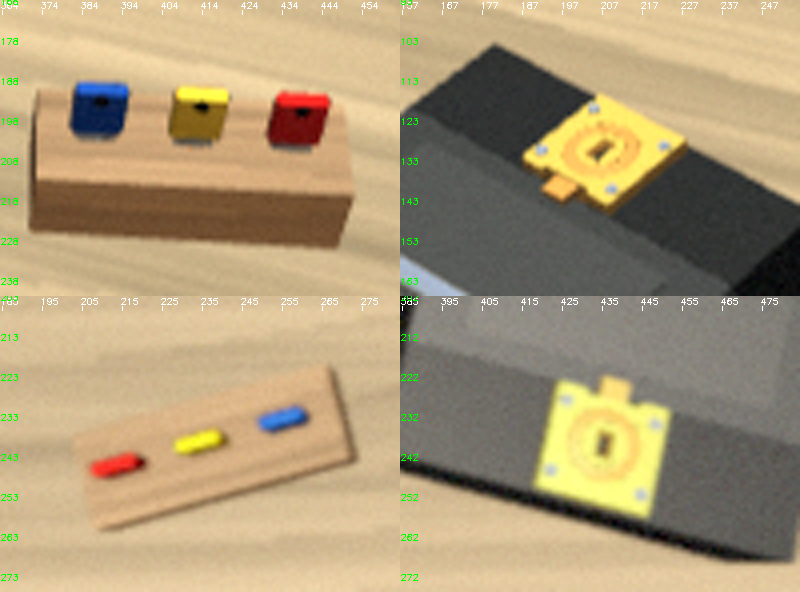

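The crops show the lock plate corners, the keyway centre (scene ~206.6,130.1; top ~435.9,238.9) and the key head tops (yellow: scene ~414.1,191.1; top ~234.6,239.1). Next I triangulate them.

Create h.py:
```python
from rig import bot
import numpy as np
np.set_printoptions(precision=4,suppress=True)
K={n:bot.get_calibration(n) for n in("scene","top")}
def proj(n,X):
    c=K[n];p=np.asarray(X)@c["R"].T+c["t"];return np.stack([c["fx"]*p[...,0]/p[...,2]+c["cx"],c["fy"]*p[...,1]/p[...,2]+c["cy"]],-1)
def ray(n,uv,z):
    c=K[n];C=-c["R"].T@c["t"];d=c["R"].T@np.array([(uv[0]-c["cx"])/c["fx"],(uv[1]-c["cy"])/c["fy"],1]);return C+d*(z-C[2])/d[2]
def tri(a,b):
    A=[];B=[]
    for n,uv in(("scene",a),("top",b)):
        c=K[n];x=np.array([(uv[0]-c["cx"])/c["fx"],(uv[1]-c["cy"])/c["fy"]])
        for i in(0,1):
            A.append(c["R"][i]-x[i]*c["R"][2]);B.append(x[i]*c["t"][2]-c["t"][i])
    return np.linalg.lstsq(np.array(A),np.array(B),rcond=None)[0]
```

Run:
```python
from h import *
P={'yel':((414.1,191.1),(234.6,239.1),.085),'blue':((389.1,190.4),(255.1,233.4),.085),'red':((439.1,192.4),(213.9,244.9),.085),'keyway':((206.6,130.1),(435.9,238.9),.104),
'f1':((205.9,116.1),(418.4,249.6),.103),'f2':((228.4,128.4),(447.1,256.9),.103),'?':((209.1,145.9),(452.1,229.9),.103),'??':((187.4,131.9),(424.6,222.4),.103)}
for n in K: print(n,-K[n]["R"].T@K[n]["t"])
for k,(a,b,z) in P.items(): print(k,tri(a,b),ray("scene",a,z),ray("top",b,z))
```

```text
scene [1.1691 0.2956 0.8602]
top [0.4257 0.0737 0.9284]
yel [0.4912 0.2656 0.0864] [0.489  0.2676 0.085 ] [0.4918 0.2639 0.085 ]
blue [0.5034 0.218  0.0848] [0.503  0.2196 0.085 ] [0.5038 0.2164 0.085 ]
red [0.479  0.3135 0.0863] [0.4767 0.3158 0.085 ] [0.4796 0.3116 0.085 ]
keyway [ 0.479  -0.1942  0.1073] [ 0.4759 -0.1956  0.104 ] [ 0.4795 -0.1959  0.104 ]
f1 [ 0.4653 -0.1686  0.1386] [ 0.4342 -0.2184  0.103 ] [ 0.4565 -0.1549  0.103 ]
f2 [ 0.4308 -0.199   0.0789] [ 0.4552 -0.1535  0.103 ] [ 0.4387 -0.2181  0.103 ]
? [ 0.4928 -0.217   0.0767] [ 0.5174 -0.1693  0.103 ] [ 0.499  -0.2347  0.103 ]
?? [ 0.5231 -0.1842  0.1392] [ 0.4932 -0.2334  0.103 ] [ 0.5177 -0.1736  0.103 ]
```

Heights check out: key tops come to 0.086 against 0.085, and the keyway to 0.107 against 0.104. Key spacing is 49.3 mm, and the lock plate centre agrees with the keyway at about (0.478,-0.195), with box yaw about -0.28 and key width direction about 1.82. I'll move over the key.

The rows are not in the units I measure in: shifts go in shares of 50 mm and turns go in shares of pi rad. I convert before sending: -0.0361 m is -0.722, 0.0355 m is 0.71.

Call:
steer_hand(increments={"dx":[0.71,0.71,0.71,0.71,0.71,0.71,0.71,0.71,0.71,0.71,0.414,0.414,0.414,0.414,0.414,0.414,0.414,0.414,0.414,0.414],"dy":[-0.604,-0.604,-0.604,-0.604,-0.604,-0.604,-0.604,-0.604,-0.604,-0.604,-0.722,-0.722,-0.722,-0.722,-0.722,-0.722,-0.722,-0.722,-0.722,-0.722],"dz":[0,0,0,0,0,0,0,0,0,0,0,0,0,0,0,0,0,0,0,0],"wx":[0,0,0,0,0,0,0,0,0,0,0,0,0,0,0,0,0,0,0,0],"wy":[0,0,0,0,0,0,0,0,0,0,0,0,0,0,0,0,0,0,0,0],"wz":[0,0,0,0,0,0,0,0,0,0,0,0,0,0,0,0,0,0,0,0]}, finger_gap=0.5)

```text
time: 2.1
tool_pos: [0.495, 0.2674, 0.2309]
orientation: [3.055, 0.731, -0.001]
contact_force: [0.3, 0.1, 0.5]
grip_width: 0.5
gripper_force: 0.0
```

Call:
steer_hand(increments={"dx":[0,0,0,0,0,0,0,0,0,0],"dy":[0,0,0,0,0,0,0,0,0,0],"dz":[0,0,0,0,0,0,0,0,0,0],"wx":[0,0,0,0,0,0,0,0,0,0],"wy":[0,0,0,0,0,0,0,0,0,0],"wz":[-0.0477,-0.0477,-0.0477,-0.0477,-0.0477,-0.0477,-0.0477,-0.0477,-0.0477,0]})

```text
time: 3.1
tool_pos: [0.495, 0.2657, 0.2307]
orientation: [-1.926, -2.48, 0.001]
contact_force: [0.1, -0.6, 0.0]
grip_width: 0.502
gripper_force: 0.0
```

Add to h.py:
```python
from scipy.spatial.transform import Rotation as Ro
def st():
    o=bot.get_obs();R=Ro.from_rotvec(o["orientation"]).as_matrix()
    print("t",o["time"],"p",o["tool_pos"],"yaw",np.arctan2(R[1,0],R[0,0]),"z",R[:,2],"F",o["contact_force"],"T",o["torque"],"w",o["grip_width"],"gf",o["gripper_force"],"q",o["qpos"]);return o,R
def go(target,yaw):
    o,R=st();print("tool d",R.T@(np.array(target)-o["tool_pos"]));Rt=Ro.from_euler("z",yaw).as_matrix()@np.diag([1,-1,-1])
    print("rot",Ro.from_matrix(R.T@Rt).as_rotvec())
```

```bash
python3 -c "
from h import *
go([.4912,.2656,.2],1.82)"
```

```text
t 3.1 p [0.495  0.2657 0.2307] yaw 1.8208973221756448 z [-0.0014  0.0002 -1.    ] F [ 0.0713 -0.5814  0.0174] T [ 0.0374  0.0244 -0.0041] w 0.5023606771768059 gf 0.0 q [ 0.2835  0.5461 -1.1091  1.7619  0.5279  1.1713 -0.7334]
tool d [ 0.0008 -0.0037  0.0307]
rot [-0.0013 -0.0005  0.0009]
```

To row units: 0.04 m is 0.8, -0.0037 m is -0.074.

Call:
steer_hand(increments={"dx":[0.02,0,0,0,0,0,0],"dy":[-0.074,0,0,0,0,0,0],"dz":[0.6,0.8,0.8,0.8,0.56,0,0],"wx":[0,0,0,0,0,0,0],"wy":[0,0,0,0,0,0,0],"wz":[0,0,0,0,0,0,0]})

```text
time: 3.8
tool_pos: [0.4912, 0.2664, 0.0536]
orientation: [-1.93, -2.478, 0.001]
contact_force: [-0.7, -0.3, 0.2]
grip_width: 0.498
gripper_force: 0.0
```

```bash
python3 -c "
from h import *
import cv2
go([.4912,.2656,.052],1.82)
s=bot.capture('scene');t=bot.capture('top')
c=lambda im,u,v:cv2.resize(im[v-37:v+37,u-50:u+50],(400,296),interpolation=cv2.INTER_CUBIC)
cv2.imwrite('pics/pre.png',np.hstack([c(s,414,195),c(t,235,235)])[:,:,::-1])"
```

```text
t 3.8 p [0.4912 0.2664 0.0536] yaw 1.8179155862599434 z [-0.0007  0.     -1.    ] F [-0.7022 -0.2666  0.188 ] T [-0.0513  0.0096 -0.0364] w 0.49836868051334926 gf 0.0 q [ 0.1323  0.7506 -0.9046  1.8932  0.7629  0.8876 -0.9133]
tool d [-0.0008 -0.0002  0.0016]
rot [-0.0007 -0.0002 -0.0021]
```

View pics/pre.png

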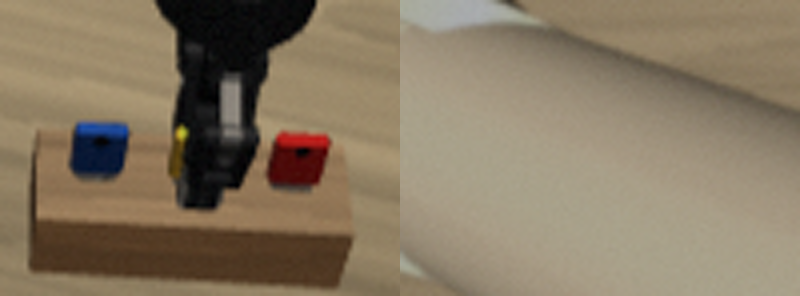

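The fingers straddle the yellow key, clear of red and blue. The arm hides the key in the top view. Closing, then lifting a little.

Call:
steer_hand(increments={"dx":[0,0,0,0,0,0],"dy":[0,0,0,0,0,0],"dz":[0,0,0,0,0,0],"wx":[0,0,0,0,0,0],"wy":[0,0,0,0,0,0],"wz":[0,0,0,0,0,0]}, finger_gap=0)

```text
time: 4.5
tool_pos: [0.4922, 0.2663, 0.0545]
orientation: [1.928, 2.479, 0.002]
contact_force: [-0.6, -1.7, 6.8]
grip_width: 0.097
gripper_force: 60.8
```

```bash
python3 -c "
from h import *
st()"
```

```text
t 4.5 p [0.4922 0.2663 0.0545] yaw 1.8194112753494813 z [ 0.0018  0.0002 -1.    ] F [-0.5833 -1.6951  6.8015] T [-0.2579  0.11    0.0194] w 0.09664987388344169 gf 60.83528995513916 q [ 0.1331  0.7493 -0.9054  1.8929  0.7641  0.8876 -0.9121]
```

To row units: -0.035 m is -0.7, -0.03 m is -0.6.

Call:
steer_hand(increments={"dx":[0,0,0,0,0,0],"dy":[0,0,0,0,0,0],"dz":[-0.3,-0.6,-0.7,-0.7,-0.7,0],"wx":[0,0,0,0,0,0],"wy":[0,0,0,0,0,0],"wz":[0,0,0,0,0,0]})

```text
time: 5.1
tool_pos: [0.4933, 0.2685, 0.2089]
orientation: [1.926, 2.478, 0.012]
contact_force: [0.5, -0.4, -1.2]
grip_width: 0.095
gripper_force: 60.0
```

Call:
steer_hand(increments={"dx":[-0.738,-0.738,-0.738,-0.738,-0.738,-0.738,-0.738,-0.738,-0.738,-0.738,-0.738,-0.738,0,0,0,0,0,0,0,0],"dy":[-0.212,-0.212,-0.212,-0.212,-0.212,-0.212,-0.212,-0.212,-0.212,-0.212,-0.212,-0.212,0,0,0,0,0,0,0,0],"dz":[0,0,0,0,0,0,0,0,0,0,0,0,0,0,0,0,0,0,0,0],"wx":[0,0,0,0,0,0,0,0,0,0,0,0,0,0,0,0,0,0,0,0],"wy":[0,0,0,0,0,0,0,0,0,0,0,0,0,0,0,0,0,0,0,0],"wz":[0,0,0,0,0,0,0,0,0,0,0,0,-0.0477,-0.0477,-0.0477,-0.0477,-0.0477,-0.0477,-0.0446,0]})

```text
time: 7.1
tool_pos: [0.4767, -0.1942, 0.203]
orientation: [-0.439, -3.11, -0.002]
contact_force: [0.3, 0.9, 0.1]
grip_width: 0.092
gripper_force: 60.0
```

```bash
python3 -c "
from h import *
go([.478,-.195,.155],2.86)"
```

```text
t 7.1 p [ 0.4767 -0.1942  0.203 ] yaw 2.8611552910618037 z [-0.0008  0.0013 -1.    ] F [0.3087 0.9097 0.0729] T [ 0.0321 -0.0126 -0.0071] w 0.09193588606850474 gf 59.95053827762604 q [ 1.3446  0.6841 -1.3862  1.8981  0.7267  1.204   0.9913]
tool d [-0.0015 -0.0005  0.048 ]
rot [ 0.001  -0.0011  0.0012]
```

To row units: 0.02 m is 0.4, 0.015 m is 0.3.

Call:
steer_hand(increments={"dx":[-0.03,0,0,0,0],"dy":[-0.01,0,0,0,0],"dz":[0.4,0.4,0.3,0,0],"wx":[0,0,0,0,0],"wy":[0,0,0,0,0],"wz":[0,0,0,0,0]})

```text
time: 7.6
tool_pos: [0.4787, -0.195, 0.1486]
orientation: [-0.442, -3.11, -0.0]
contact_force: [-0.1, 0.4, 0.1]
grip_width: 0.095
gripper_force: 59.9
```

```bash
python3 -c "
from h import *
import cv2
go([.478,-.195,.148],2.86)
s=bot.capture('scene');t=bot.capture('top')
cv2.imwrite('pics/s_al.png',s[:,:,::-1]);cv2.imwrite('pics/t_al.png',t[:,:,::-1])
c=lambda im,u,v:cv2.resize(im[v-37:v+37,u-25:u+25],(400,592),interpolation=cv2.INTER_CUBIC)
cv2.imwrite('pics/al.png',cv2.convertScaleAbs(np.hstack([c(s,207,120),c(t,435,235)])[:,:,::-1],alpha=1.4))"
```

```text
t 7.6 p [ 0.4787 -0.195   0.1486] yaw 2.8590672682899614 z [-0.0001  0.0002 -1.    ] F [-0.111   0.3653  0.0794] T [ 0.045  -0.0503  0.0202] w 0.0954922287417221 gf 59.949111342430115 q [ 1.2869  0.7387 -1.2999  1.9411  0.8046  1.1201  0.9387]
tool d [ 0.0006 -0.0002  0.0006]
rot [ 0.0002 -0.0001 -0.0009]
```

View pics/al.png

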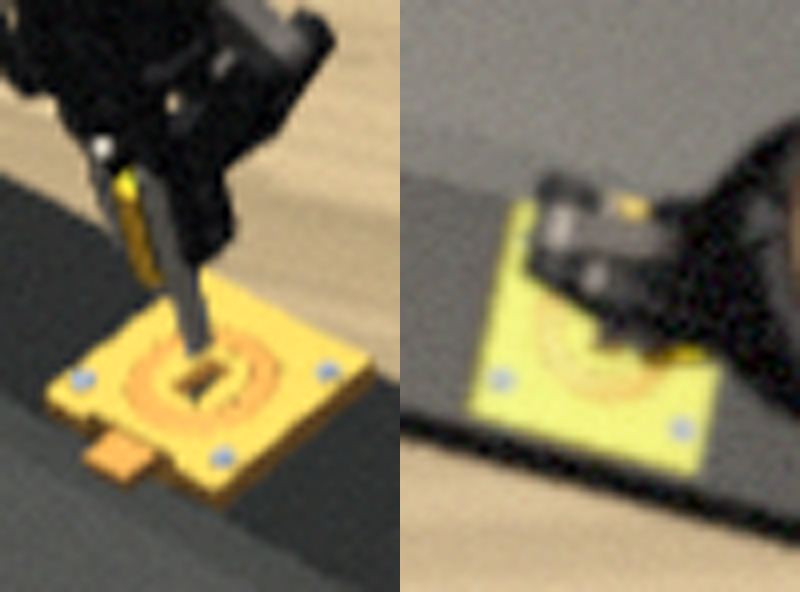

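```bash
python3 -c "
from h import *
a=ray('scene',(206.2,126.9),.1115);b=ray('scene',(206.7,129.8),.104);b2=ray('scene',(206.6,130.1),.104)
print(a,b,b2)
for z in(.109,.114):print(ray('scene',(206.2,126.9),z))
c,s=np.cos(-.28),np.sin(-.28)
for zz in(.145,.179):
  for d in(-.0135,.0135):print(zz,d,proj('top',[.4787+d*c,-.195+d*s,zz]),proj('scene',[.4787+d*c,-.195+d*s,zz]))
print(proj('scene',[.4787,-.195,.1115]),proj('scene',[.4787,-.195,.104]))
"
```

```text
[ 0.4739 -0.1962  0.1115] [ 0.475  -0.1959  0.104 ] [ 0.4759 -0.1956  0.104 ]
[ 0.4716 -0.1978  0.109 ]
[ 0.4762 -0.1945  0.114 ]
0.145 -0.0135 [440.3951 243.9683] [207.2761 113.1859]
0.145 0.0135 [442.8385 231.7956] [198.4861 120.262 ]
0.179 -0.0135 [445.9223 242.9798] [204.4463 100.6688]
0.179 0.0135 [448.4413 230.2695] [195.3956 107.7508]
[205.6873 128.4467] [206.2912 131.0012]
```

The tip sits right over the keyway in the scene view: tip (206.2,126.9), keyway (206.7,129.8). The offsets predicted for a vertical line match to about 0.4 px. Lowering gently.

To row units: 0.003 m is 0.06, -0.0005 m is -0.01.

Call:
steer_hand(increments={"dx":[-0.01,0,0,0,0],"dy":[0,0,0,0,0],"dz":[0.06,0.06,0.06,0.06,0],"wx":[0,0,0,0,0],"wy":[0,0,0,0,0],"wz":[0,0,0,0,0]})

```text
time: 8.2
tool_pos: [0.4788, -0.1954, 0.1358]
orientation: [-0.441, -3.11, -0.0]
contact_force: [0.3, -0.1, -0.9]
grip_width: 0.093
gripper_force: 59.9
```

```bash
python3 -c "
from h import *
st()"
```

```text
t 8.2 p [ 0.4788 -0.1954  0.1358] yaw 2.8597481036758787 z [-0.0005  0.0003 -1.    ] F [ 0.3286 -0.1406 -0.9134] T [ 0.0178  0.0178 -0.0165] w 0.09253007956517603 gf 59.949002265930176 q [ 1.2739  0.7531 -1.2796  1.9492  0.8243  1.1021  0.9272]
```

To row units: 0.002 m is 0.04, 0.001 m is 0.02.

Call:
steer_hand(increments={"dx":[0,0,0,0],"dy":[0,0,0,0],"dz":[0.04,0.04,0.02,0],"wx":[0,0,0,0],"wy":[0,0,0,0],"wz":[0,0,0,0]})

```text
time: 8.6
tool_pos: [0.4793, -0.1955, 0.1313]
orientation: [0.441, 3.11, 0.0]
contact_force: [1.9, -0.4, -0.5]
grip_width: 0.097
gripper_force: 59.9
```

```bash
python3 -c "
from h import *
st()"
```

```text
t 8.6 p [ 0.4793 -0.1955  0.1313] yaw 2.8598775525864624 z [ 0.0005  0.     -1.    ] F [ 1.9329 -0.3778 -0.4999] T [-0.0658 -0.2464  0.0166] w 0.09716205858010153 gf 59.93569493293762 q [ 1.2689  0.7581 -1.2722  1.9521  0.8321  1.0946  0.9223]
```

To row units: -0.001 m is -0.02, -0.0005 m is -0.01, -0.16 rad / 3.1416 = -0.0509.

Call:
steer_hand(increments={"dx":[-0.01,0,0,0,0,0,0,0,0],"dy":[0.01,-0.02,0.02,-0.02,0.02,-0.02,0.02,-0.01,0],"dz":[0.02,0.02,0.02,0.02,0.02,0.02,0.02,0,0],"wx":[0,0,0,0,0,0,0,0,0],"wy":[0,0,0,0,0,0,0,0,0],"wz":[0.0255,-0.0509,0.0509,-0.0509,0.0509,-0.0509,0.0509,-0.0255,0]})

```text
time: 9.5
tool_pos: [0.4795, -0.1958, 0.1247]
orientation: [0.44, 3.11, -0.001]
contact_force: [0.8, -1.3, 2.2]
grip_width: 0.092
gripper_force: 60.4
```

```bash
python3 -c "
from h import *
st()"
```

```text
t 9.5 p [ 0.4795 -0.1958  0.1247] yaw 2.8606922642977137 z [ 0.0008 -0.0008 -1.    ] F [ 0.7509 -1.2526  2.2239] T [-0.2882 -0.2685 -0.0185] w 0.09193580352306403 gf 60.3702038526535 q [ 1.2629  0.7668 -1.2632  1.9562  0.8449  1.0862  0.915 ]
```

To row units: -0.001 m is -0.02, -0.0005 m is -0.01, -0.16 rad / 3.1416 = -0.0509.

Call:
steer_hand(increments={"dx":[-0.006,0,0,0,0,0,0,0,0,0,0],"dy":[0.01,-0.02,0.02,-0.02,0.02,-0.02,0.02,-0.02,0.02,-0.01,0],"dz":[0.02,0.02,0.02,0.02,0.02,0.02,0.02,0.02,0.02,0,0],"wx":[0,0,0,0,0,0,0,0,0,0,0],"wy":[0,0,0,0,0,0,0,0,0,0,0],"wz":[0.0255,-0.0509,0.0509,-0.0509,0.0509,-0.0509,0.0509,-0.0509,0.0509,-0.0255,0]})

```text
time: 10.6
tool_pos: [0.4799, -0.1951, 0.1161]
orientation: [0.441, 3.108, 0.001]
contact_force: [1.4, -0.2, 4.8]
grip_width: 0.095
gripper_force: 60.9
```

```bash
python3 -c "
from h import *
st()"
```

```text
t 10.6 p [ 0.4799 -0.1951  0.1161] yaw 2.8599388074605647 z [ 0.0022  0.0002 -1.    ] F [ 1.3771 -0.2378  4.8395] T [ 0.0568 -0.4726  0.0478] w 0.09474637247727496 gf 60.90279221534729 q [ 1.2549  0.7782 -1.252   1.9623  0.8604  1.0736  0.903 ]
```

To row units: -0.001 m is -0.02, 0.0005 m is 0.01, -0.16 rad / 3.1416 = -0.0509.

Call:
steer_hand(increments={"dx":[-0.006,0,0,0,0,0],"dy":[0.01,-0.02,0.02,-0.02,0.01,0],"dz":[0.02,0.02,0.02,0.02,0.01,0],"wx":[0,0,0,0,0,0],"wy":[0,0,0,0,0,0],"wz":[0.0255,-0.0509,0.0509,-0.0509,0.0255,0]})

```text
time: 11.2
tool_pos: [0.4798, -0.1951, 0.1122]
orientation: [0.463, 3.106, -0.0]
contact_force: [-0.8, 0.5, 12.2]
grip_width: 0.096
gripper_force: 62.1
```

```bash
python3 -c "
from h import *
st()"
```

```text
t 11.2 p [ 0.4798 -0.1951  0.1122] yaw 2.8458361558006375 z [ 0.0018 -0.0003 -1.    ] F [-0.7685  0.5016 12.2301] T [0.0952 0.2237 0.0009] w 0.09576983322811089 gf 62.09280252456665 q [ 1.2498  0.7813 -1.2443  1.9645  0.8656  1.0676  0.8851]
```

To row units: -0.001 m is -0.02, 0.0007 m is 0.014, -0.16 rad / 3.1416 = -0.0509.

Call:
steer_hand(increments={"dx":[0,0,0,0],"dy":[0.01,-0.02,0.01,0],"dz":[0.014,0.014,0,0],"wx":[0,0,0,0],"wy":[0,0,0,0],"wz":[0.0255,-0.0509,0.0255,0]})

```text
time: 11.6
tool_pos: [0.4805, -0.1953, 0.112]
orientation: [0.478, 3.102, -0.002]
contact_force: [-2.8, -0.2, 20.7]
grip_width: 0.092
gripper_force: 63.5
```

```bash
python3 -c "
from h import *
import cv2
st()
s=bot.capture('scene')
c=lambda im,u,v:cv2.resize(im[v-37:v+37,u-37:u+37],(592,592),interpolation=cv2.INTER_CUBIC)
cv2.imwrite('pics/home.png',cv2.convertScaleAbs(c(s,207,115)[:,:,::-1],alpha=1.4))"
```

```text
t 11.6 p [ 0.4805 -0.1953  0.112 ] yaw 2.835903664486333 z [ 0.0031 -0.0016 -1.    ] F [-2.7655 -0.1815 20.6926] T [0.0531 0.6352 0.0774] w 0.09239990823705985 gf 63.477898836135864 q [ 1.2481  0.7803 -1.2423  1.9644  0.8665  1.0654  0.8746]
```

View pics/home.png

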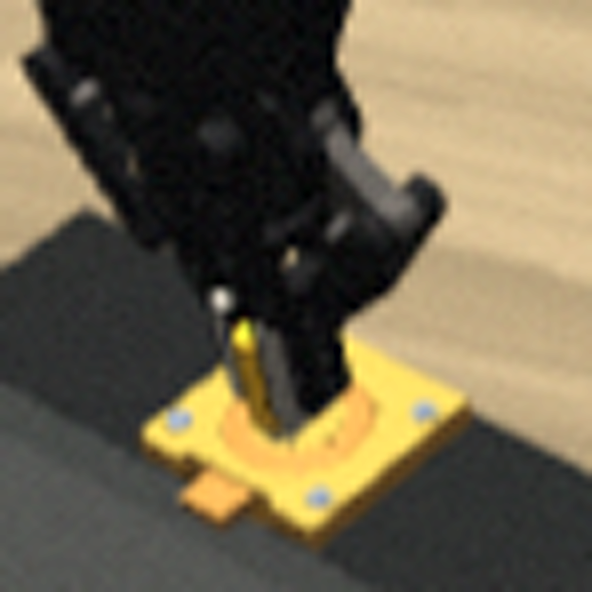

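The key is home: the shoulder is on the face, the TCP stalled at 0.112 as expected, and the push is 20 N. I'll ease the push a little and start turning clockwise.

To row units: -0.0007 m is -0.014, 0.1 rad / 3.1416 = 0.0318.

Call:
steer_hand(increments={"dx":[0,0,0,0,0,0,0],"dy":[0,0,0,0,0,0,0],"dz":[-0.014,0,0,0,0,0,0],"wx":[0,0,0,0,0,0,0],"wy":[0,0,0,0,0,0,0],"wz":[0,0.0318,0.0318,0.0318,0.0318,0.0318,0]})

```text
time: 12.35
tool_pos: [0.4804, -0.1957, 0.1121]
orientation: [1.232, 2.886, -0.001]
contact_force: [-1.2, 0.3, 15.9]
grip_width: 0.099
gripper_force: 62.5
```

```bash
python3 -c "
from h import *
st()"
```

```text
t 12.35 p [ 0.4804 -0.1957  0.1121] yaw 2.3348945485427124 z [ 0.0029 -0.0022 -1.    ] F [-1.1764  0.3107 15.8715] T [-0.0556  0.1628  0.0513] w 0.09859667815874014 gf 62.54427909851074 q [ 1.2012  0.7048 -1.1474  1.9654  0.7804  0.9999  0.4399]
```

To row units: 0.12 rad / 3.1416 = 0.0382.

Call:
steer_hand(increments={"dx":[0,0,0,0,0,0,0,0,0,0,0],"dy":[0,0,0,0,0,0,0,0,0,0,0],"dz":[0,0,0,0,0,0,0,0,0,0,0],"wx":[0,0,0,0,0,0,0,0,0,0,0],"wy":[0,0,0,0,0,0,0,0,0,0,0],"wz":[0.0382,0.0382,0.0382,0.0382,0.0382,0.0382,0.0382,0.0382,0.0382,0.0382,0]})

```text
time: 13.45
tool_pos: [0.4798, -0.1958, 0.1121]
orientation: [2.647, 1.686, 0.0]
contact_force: [-3.3, -0.2, 16.3]
grip_width: 0.096
gripper_force: 62.8
```

```bash
python3 -c "
from h import *
import cv2
st()
s=bot.capture('scene');t=bot.capture('top')
c=lambda im,u,v:cv2.resize(im[v-37:v+37,u-25:u+25],(400,592),interpolation=cv2.INTER_CUBIC)
cv2.imwrite('pics/turn.png',cv2.convertScaleAbs(np.hstack([c(s,207,125),c(t,435,235)])[:,:,::-1],alpha=1.4))"
```

```text
t 13.45 p [ 0.4798 -0.1958  0.1121] yaw 1.1343736571677705 z [ 0.0017 -0.0025 -1.    ] F [-3.294  -0.2096 16.3357] T [-0.0381  0.5957  0.1134] w 0.09646512555970124 gf 62.7551007270813 q [ 1.0385  0.5563 -0.8873  1.9698  0.5637  0.8786 -0.5866]
```

View pics/turn.png

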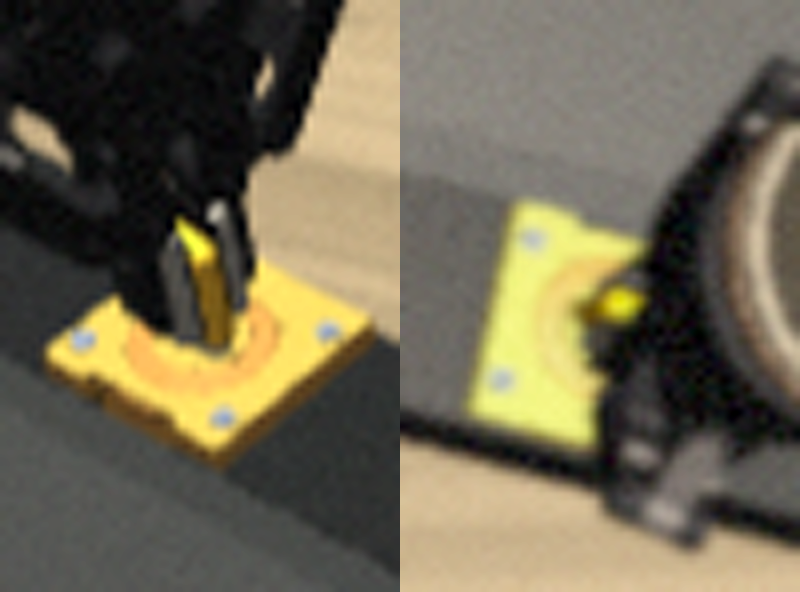

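The bolt has drawn out of sight behind the case edge. I'll turn the last bit until the torque shows the stop.

To row units: 0.06 rad / 3.1416 = 0.0191.

Call:
steer_hand(increments={"dx":[0,0,0],"dy":[0,0,0],"dz":[0,0,0],"wx":[0,0,0],"wy":[0,0,0],"wz":[0.0191,0,0]})

```text
time: 13.85
tool_pos: [0.4798, -0.1958, 0.1121]
orientation: [2.694, 1.611, 0.0]
contact_force: [-2.6, 0.1, 17.5]
grip_width: 0.094
gripper_force: 62.8
```

```bash
python3 -c "
from h import *
st()"
```

```text
t 13.85 p [ 0.4798 -0.1958  0.1121] yaw 1.0776660366218058 z [ 0.0017 -0.0023 -1.    ] F [-2.5616  0.0941 17.4562] T [-0.07    0.5901  0.1466] w 0.09408108042940719 gf 62.81467795372009 q [ 1.0299  0.551  -0.8748  1.97    0.5537  0.8744 -0.635 ]
```

Call:
steer_hand(increments={"dx":[0,0,0],"dy":[0,0,0],"dz":[0,0,0],"wx":[0,0,0],"wy":[0,0,0],"wz":[0.0191,0,0]})

```text
time: 14.15
tool_pos: [0.4798, -0.1957, 0.1121]
orientation: [2.741, 1.53, 0.001]
contact_force: [-2.9, -0.0, 17.4]
grip_width: 0.097
gripper_force: 62.9
```

```bash
python3 -c "
from h import *
st()"
```

```text
t 14.15 p [ 0.4798 -0.1957  0.1121] yaw 1.0179552982293791 z [ 0.0017 -0.0022 -1.    ] F [-2.9    -0.0085 17.4126] T [-0.0523  0.6655  0.2438] w 0.09659925395234496 gf 62.920753955841064 q [ 1.0202  0.5452 -0.8612  1.9703  0.5431  0.8699 -0.6862]
```

To row units: 0.02 rad / 3.1416 = 0.0064.

Call:
steer_hand(increments={"dx":[0,0,0,0,0,0],"dy":[0,0,0,0,0,0],"dz":[0,0,0,0,0,0],"wx":[0,0,0,0,0,0],"wy":[0,0,0,0,0,0],"wz":[0.0064,0,0,0,0,0]})

```text
time: 14.75
tool_pos: [0.4798, -0.1956, 0.112]
orientation: [2.756, 1.502, 0.001]
contact_force: [-2.7, -0.0, 18.0]
grip_width: 0.099
gripper_force: 63.0
```

```bash
python3 -c "
from h import *
o,_=st()
if o['torque'][2]>.18: print(bot.job_done())"
```

```text
t 14.75 p [ 0.4798 -0.1956  0.112 ] yaw 0.9981695556459121 z [ 0.0017 -0.0021 -1.    ] F [-2.6531 -0.0074 17.9704] T [0.0232 0.7233 0.2736] w 0.09924055920789152 gf 63.02407622337341 q [ 1.0171  0.5434 -0.8568  1.9704  0.5397  0.8684 -0.7031]
the job is handed in; nothing more can be done
None
```

I handed the job in at 14.75 s: the yellow key is fully home, turned clockwise to its stop (0.27 N m on the wrist against the spring's 0.13) and still gripped; the bolt is out of sight behind the case edge in the last picture, and I never touched the other keys, bottle or tape measure.

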